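# Put the cutting dies back on their outlined boards

## Task

Put the four steel cutting dies away: set each one, cutting edge down, on the plywood board that carries its own full-size outline, lying flat and covering the outline squarely, the same way round as it is drawn. Leave the thread spool and the small amber jar standing where they are among them.

Things in the scene. Friction and masses are not known exactly. Their poses are not given: they have to be found in the camera images.
- die_round: Loose steel cutting die, cutting edge down: open upright band 4 mm thick, 32 mm high, braces across its top; 0.15-0.4 kg. Round, 58 mm outside diameter, one brace. Origin: centre, at the bottom edge. z up.
- die_pocket: Loose steel cutting die, cutting edge down: open upright band 4 mm thick, 32 mm high, braces across its top; 0.15-0.4 kg. Plain oblong, 88 mm (its x) by 56 mm (its y), all corners alike, the same either way round. Origin: middle, at the bottom edge. z up.
- die_tag: Loose steel cutting die, cutting edge down: open upright band 4 mm thick, 32 mm high, braces across its top; 0.15-0.4 kg. Luggage-tag shape, 104 mm (its x) by 56 mm (its y), both corners of the +x end cut off by 18 mm, a 10 mm punch tube near that end. Origin: foot of the tube; middle of the die at x = -32 mm, cut-off end +20, square end -84; long sides straight from -79 to +2. z up.
- die_strap: Loose steel cutting die, cutting edge down: open upright band 4 mm thick, 32 mm high, braces across its top; 0.15-0.4 kg. Strap-end shape, 116 mm (its x) by 36 mm (its y), +x end a blunt point, other end square, three 10 mm punch tubes in a row. Origin: foot of the tube nearest the point; middle of the die at x = -30 mm, point +28, square end -88; long sides straight from -84 to 0. z up.
- board_round: Plywood board lying fixed on the table, 130 mm (its x) by 92 mm (its y), 9 mm thick, with a full-size black outline on top: a 58 mm circle. Origin: centre of the board's underside, below the middle of the outline; z up, top face at z = 9 mm.
- board_pocket: Plywood board lying fixed on the table, 130 mm (its x) by 92 mm (its y), 9 mm thick, with a full-size black outline on top: the plain oblong die's, 88 by 56 mm, long way along the board's x. Origin: centre of the board's underside, below the middle of the outline; z up, top face at z = 9 mm.
- board_tag: Plywood board lying fixed on the table, 130 mm (its x) by 92 mm (its y), 9 mm thick, with a full-size black outline on top: the luggage-tag die's, cut-off corners to the board's +x, a dot for the punch tube at x = +32 mm. Origin: centre of the board's underside, below the middle of the outline; z up, top face at z = 9 mm.
- board_strap: Plywood board lying fixed on the table, 130 mm (its x) by 92 mm (its y), 9 mm thick, with a full-size black outline on top: the strap-end die's, point to the board's +x, dots for its three tubes, the one nearest the point at x = +30 mm. Origin: centre of the board's underside, below the middle of the outline; z up, top face at z = 9 mm.
- spool: Bystander: small brown spool of thread standing on the table, 42 mm in diameter, 48 mm high, light and loose. Origin: centre of its underside, z up.
- jar: Bystander: small amber glass jar with a dark lid, standing on the table, 42 mm in diameter, 50 mm high, loose. Origin: centre of its underside, z up.
There are look-alikes about, which are no part of the job. Leave any pink or purple look-alike of the board_tag alone. Leave any purple or red look-alike of the die_round alone.

How it is judged:
At the end, for the whole second after the job is handed in: All four dies lie flat, edge down, at rest on top of their own boards, within 10 mm of the outline each way (tag and strap end also within 12 mm lengthways at mid-length), the three long ones within 10 degrees of it, cut-off or pointed end as drawn (horizontal distance between die_round and board_round below 0.01 m and z of die_round in the frame of board_round between 0.006 and 0.012 m and angle between each of die_round, die_pocket, die_tag, die_strap's own z axis and vertical below 0.08 rad and linear speed of each of die_round, die_pocket, die_tag, die_strap below 0.01 m/s and angular speed of each of die_round, die_pocket, die_tag, die_strap below 0.1 rad/s and horizontal distance between die_pocket and board_pocket below 0.01 m and angle between the x axis of die_pocket and the x axis of board_pocket, either way round below 0.17 rad and z of die_pocket in the frame of board_pocket between 0.006 and 0.012 m and x of die_tag in the frame of board_tag between 0.022 and 0.042 m and y of die_tag in the frame of board_tag between -0.01 and 0.01 m and x of board_tag in the frame of die_tag between -0.044 and -0.02 m and angle between the x axis of die_tag and the x axis of board_tag, either way round below 0.17 rad and z of die_tag in the frame of board_tag between 0.006 and 0.012 m and x of die_strap in the frame of board_strap between 0.02 and 0.04 m and y of die_strap in the frame of board_strap between -0.01 and 0.01 m and x of board_strap in the frame of die_strap between -0.042 and -0.018 m and angle between the x axis of die_strap and the x axis of board_strap, either way round below 0.17 rad and z of die_strap in the frame of board_strap between 0.006 and 0.012 m); the robot touches nothing.
It fails at once if the thread spool is knocked over or pushed more than 30 mm away (angle between spool's own z axis and vertical above 0.5 rad or distance of spool from where it was at the start of the episode above 0.03 m).
It fails at once if the small jar is knocked over or pushed more than 30 mm away (angle between jar's own z axis and vertical above 0.5 rad or distance of jar from where it was at the start of the episode above 0.03 m).
It also fails if it takes over 93 s, if anything falls off the work surface, if the arm or the gripper's body presses on something with over 40 N, if the wrist force passes 120 N, or if a joint passes its speed limit or range.

## Robot

A 6-joint arm with a two-finger parallel gripper is mounted at the origin on the work surface. World frame = base frame: x ahead of the robot, y to its left, z up, the work surface at z = 0. Lengths are in m, angles in rad, forces in N, time in s.
With the tool pointing down it reaches from about 0.25 to 0.775 m from the base axis. Payload 4 kg.
Tool frame: the origin (TCP) lies at the centre of the arm's flange, where the gripper is bolted on; the fingertips stand 199 mm ahead of it and the grasp point (between the pads) lies 180 mm ahead of it; z points along the fingers, y is the line along which they close (so a half turn about z gives the same grasp; the last joint's range is limited). The gripper opens to 94 mm and grips with 3 to 60 N. Pads are 16 mm wide; open, the fingers measure 119 mm over their backs; the gripper's body (75 mm by 177 mm) begins 78 mm behind the grasp point.
Start: joints at [-1.402, 0.087, 1.371, -0, 1.684, -0.103], TCP at [0.148, -0.53, 0.405] pointing down, gripper open.
Joint ranges: [-3.1, 3.1], [-0.76, 2.03], [0.27, 2.55], [-1.08, 4.22], [0.17, 2.65], [-2.57, 2.57]. Speed limits (rad/s): [2.79, 2.79, 3.14, 3.14, 3.14, 3.14].

## Interface

Orientations are given as [roll, pitch, yaw] about the fixed x, y, z axes, in that order (R = Rz(yaw) Ry(pitch) Rx(roll)).
In Python, from bench import robot, eyes, models gives the robot as it stands.
- The arm moves only by the tool step_arm, never from a script. Its argument "commands" is a list that holds one entry, the list of rows, each a list of 7 numbers: the shift along the tool's x, y, z in mm, then the turn, a rotation vector about the tool's x, y, z in rad, then the finger opening in mm, from 0 to 94. In form: [[[tx, ty, tz, wx, wy, wz, gripper], ...]]. A call has 1 to 20 rows; each row shifts and turns the commanded pose from where the row before left it, along the tool's axes as they then stand; what a row does not reach is not made up. A row lasts 1/8 s, in which the tool goes at most 62.5 mm and 10.7 degrees, less where a joint would pass 70% of its speed; a pose out of reach is approached as far as the arm can. A call is refused whole if a number of a shift passes 62.5 or a number of a turn 0.188, either way. A call with a gripper value outside its range is refused whole. The fingers move at their own pace and stop on an object; the grip force is fixed at half the most. Time passes only in rows, so rows that do not move let the fingers close. It gives the time, the measured TCP pose, the force, the opening and the grip force at its end, in the units of the state.
- robot.get_obs(): the state, without advancing time (a new reading comes with each control period).
- eyes.snapshot(name): name is "scene" or "top"; returns a dict with "color" (400x640x3 uint8, red, green, blue), "camera_matrix" (3x3 intrinsics, pixels), "eye" and "rotation" of the camera in the world. Camera axes: x right, y up, looking along -z (the intrinsics and any distortion apply to the point x, -y, -z); pixel columns grow to the right and rows downward; lengths in m; the calibration is good to about 2 mm. A picture is of the moment at which its call begins. There is no depth.
- robot.close_job(): hands the job in; it is judged then, once.
Trained networks look in a picture, given as the dict that the camera call returned (one of the last four; its "shot" number tells which), for a name from the list of things; names that differ only in an ending like _2 or _b are one class to them, and where a whole thing is asked for, a point or a joint stands for the part that bears it (a point fixed in the world has none). Each returns a list of dicts, best first, with "confidence" (0 to 1); they miss things now and then, are a little off and sometimes report something else, mostly with a low value. They report only what shows in the picture. A call takes as long as a camera call. They do not tell look-alikes from the thing itself.
- models.masks_of(picture, query): "mask" (400x640 bool, what is visible of it) and "xy" ([column, row] in pixels, amid what is visible of it).
- models.tip_of(picture, query): "xy" ([column, row] in pixels: a listed point, or the origin of a listed thing).
The state is a dict: "time": time; "joint_positions": joint angles; "qvel": joint speeds; "joint_torque": joint torques, N m; "tool_pos": TCP position; "ee_rot": TCP orientation; "wrist_force": force on the tool from outside, world axes, zero at the start; "wrist_torque": the same for the moment, N m; "width": finger opening in m; "finger_force": force on a finger pad.
Only numpy, scipy, OpenCV 4.12 (cv2) and the standard library are available. Lean on these libraries where they do the work, as an engineer would, in place of code of your own. Each camera call takes 0.05 s, during which the arm holds its last target. There are 200 camera calls.

## Working session

There is one attempt and no reset: what is moved stays moved. The work goes in short steps, Python scripts to look and compute and a tool call to move; the robot and the scene stay as the last step left them, time stands still between calls to the robot, and variables do not carry over. Pictures are saved under pics/ and viewed, at most 14 in all, crops included, and the job is handed in when it is done.

Besides the shell and the picture viewer there is one more tool, called after ">>>" by a JSON object that holds its "api" and its "payload", one argument or row to a line. step_arm: Moves the arm, as the interface text tells. Its arguments: {"type":"object","properties":{"commands":{"type":"array"}},"required":["commands"]}

```bash
ls; mkdir -p pics; python3 - <<'E'
from bench import robot,eyes,models
import cv2,pickle
for n in ["top","scene"]:
    s=eyes.snapshot(n); cv2.imwrite(f"pics/{n}0.png",s["color"][:,:,::-1]); pickle.dump(s,open(f"{n}0.pkl","wb"))
    print(n,s["camera_matrix"].tolist(),s["eye"],s["rotation"],s.keys())
    for q in ["die_round","die_pocket","die_tag","die_strap","board_round","board_pocket","board_tag","board_strap","spool","jar"]:
        print(q,[(round(d["confidence"],2),[round(float(v)) for v in d["xy"]]) for d in models.tip_of(s,q)])
print(robot.get_obs())
E
```

```text
pics
top [[461.07147390711225, 0.0, 323.0468665296994], [0.0, 461.07147390711225, 200.74328954152568], [0.0, 0.0, 1.0]] [0.43291137 0.08481949 1.1413886 ] [ 0.10205978  0.00829415 -1.54481765] dict_keys(['color', 'camera_matrix', 'eye', 'rotation', 'shot'])
die_round [(0.95, [498, 161]), (0.9, [497, 198]), (0.69, [453, 167])]
die_pocket [(0.97, [410, 166])]
die_tag [(0.55, [403, 249])]
die_strap [(0.58, [323, 243]), (0.46, [275, 207])]
board_round [(0.72, [227, 195])]
board_pocket [(0.58, [244, 272])]
board_tag [(0.91, [315, 166]), (0.79, [158, 183]), (0.72, [243, 120])]
board_strap [(0.87, [479, 275]), (0.46, [243, 270])]
spool [(0.73, [361, 202])]
jar [(0.61, [274, 209])]
scene [[467.58045720459, 0.0, 327.99615609917834], [0.0, 467.58045720459, 201.8578405672443], [0.0, 0.0, 1.0]] [1.22648575 0.40807163 1.11598067] [ 0.61283981 -0.00930717  2.04543262] dict_keys(['color', 'camera_matrix', 'eye', 'rotation', 'shot'])
die_round [(0.68, [207, 164]), (0.62, [225, 192]), (0.55, [187, 186])]
die_pocket [(0.83, [254, 211])]
die_tag [(0.79, [295, 162])]
die_strap [(0.91, [351, 188]), (0.3,
[... 266 characters left out ...]
5, 224])]
{'time': 1.1, 'joint_positions': array([-1.40211937e+00,  8.72179613e-02,  1.37071337e+00,  4.95630009e-06,
        1.68360855e+00, -1.03077051e-01]), 'qvel': array([-0.00166245,  0.00197561, -0.00030557, -0.00098445, -0.00175647,
        0.00059442]), 'joint_torque': array([-1.00068399e-03, -3.40057468e+01, -3.02604353e+01,  7.15824170e-02,
        2.37444596e-02, -3.71503063e-06]), 'tool_pos': array([ 0.14764038, -0.5298143 ,  0.40468926]), 'ee_rot': array([3.14153966e+00, 5.31066656e-07, 2.71754564e-01]), 'wrist_force': array([ 0.67869423,  0.08577605, -0.34014083]), 'wrist_torque': array([ 0.0069245 , -0.03673161, -0.02372941]), 'finger_force': 0.0, 'width': 0.0941789112288204}
```

```bash
python3 - <<'E'
import cv2
a=cv2.imread("pics/top0.png"); 
c=a[90:310,120:520]; cv2.imwrite("pics/topc.png",cv2.resize(c,None,fx=2,fy=2,interpolation=cv2.INTER_CUBIC))
E
```

```text
(no output)
```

View pics/topc.png

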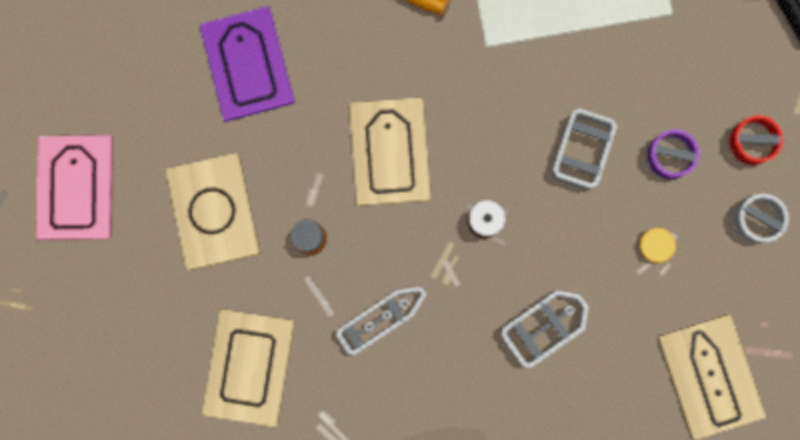

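View pics/scene0.png

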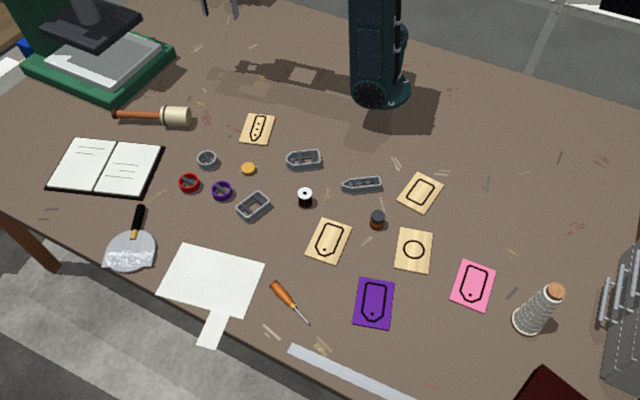

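```bash
cat > h.py <<'E'
import numpy as np,cv2,pickle
from scipy.optimize import minimize
from scipy.spatial.transform import Rotation as Ro
def proj(s,P):
    R=Ro.from_euler('xyz',s["rotation"]).as_matrix()
    c=(np.atleast_2d(P)-s["eye"])@R; K=s["camera_matrix"]
    return np.c_[K[0,0]*c[:,0]/-c[:,2]+K[0,2], K[1,1]*-c[:,1]/-c[:,2]+K[1,2]]
def unproj(s,uv,z):
    R=Ro.from_euler('xyz',s["rotation"]).as_matrix();K=s["camera_matrix"]
    d=R@np.array([(uv[0]-K[0,2])/K[0,0],-(uv[1]-K[1,2])/K[1,1],-1]); return s["eye"]+d*(z-s["eye"][2])/d[2]
t=np.linspace(0,2*np.pi,40)
rect=lambda a,b:np.array([[a,b],[-a,b],[-a,-b],[a,-b]])/2
# outlines about the MIDDLE of each thing
S={"die_round":(.029*np.c_[np.cos(t),np.sin(t)],.032),"die_pocket":(rect(.088,.056),.032),
"die_tag":(np.array([[.034,.028],[.052,.010],[.052,-.010],[.034,-.028],[-.052,-.028],[-.052,.028]]),.032),
"die_strap":(np.array([[.030,.018],[.058,.004],[.058,-.004],[.030,-.018],[-.058,-.018],[-.058,.018]]),.032),
"board":(rect(.13,.092),.009),"cyl":(.021*np.c_[np.cos(t),np.sin(t)],.05)}
def sil(s,name,p,z0=0):
    o,h=S[name]; c,n=np.cos(p[2]),np.sin(p[2]); q=o@np.array([[c,n],[-n,c]])+p[:2]
    P=np.r_[np.c_[q,np.full(len(q),z0)],np.c_[q,np.full(len(q),z0+h)]]
    return cv2.convexHull(proj(s,P).astype(np.float32))
def hull(m):
    n,l,st,_=cv2.connectedComponentsWithStats(m.astype(np.uint8)); k=1+np.argmax(st[1:,4])
    return cv2.convexHull(np.argwhere(l==k)[:,::-1].astype(np.float32))
def fit(s,name,H,uv,yaws,z0=0):
    x0=unproj(s,uv,z0+S[name][1]/2)
    x0=x0[:2]; A=cv2.contourArea(H)
    def cost(p):
        g=sil(s,name,p,z0); i=cv2.intersectConvexConvex(g,H)[0]
        return 1-i/(A+cv2.contourArea(g)-i)
    best=None
    for y in yaws:
        r=minimize(cost,[*x0,y],method='Nelder-Mead',options=dict(initial_simplex=np.array([[*x0,y],[x0[0]+.01,x0[1],y],[x0[0],x0[1]+.01,y],[*x0,y+.2]]),xatol=1e-5,fatol=1e-5))
        if best is None or r.fun<best.fun: best=r
    return best
E
cat > m.py <<'E'
from h import *
from bench import eyes,models
T={"die_round":(501,199),"die_pocket":(412,164),"die_tag":(393,254),"die_strap":(310,250),"board_round":(226,195),"board_pocket":(244,274),"board_tag":(315,166),"board_strap":(475,277)}
s=eyes.snapshot("top"); s2=eyes.snapshot("scene")
for q,uv in T.items():
    nm=q if q[0]=='d' else "board"
    xyz=unproj(s,uv,.01)
    for cam in (s,s2):
        c=proj(cam,xyz)[0]
        D=[d for d in models.masks_of(cam,q)]
        D=sorted(D,key=lambda d:np.hypot(*(np.array(d["xy"])-c)))
        if not D or np.hypot(*(np.array(D[0]["xy"])-c))>15: print(q,"missed",c,[d["xy"] for d in D]);continue
        H=hull(D[0]["mask"]); r=fit(cam,nm,H,D[0]["xy"],np.arange(-3,3.2,.5))
        print(q,np.round(r.x,4),"1-IoU",round(r.fun,3),"r",np.hypot(*r.x[:2]).round(3))
E
python3 m.py
```

```text
die_round [ 0.5644 -0.3332 -0.3542] 1-IoU 0.126 r 0.655
die_round [ 0.567  -0.3366  0.5913] 1-IoU 0.054 r 0.659
die_pocket [ 0.6426 -0.1193 -3.451 ] 1-IoU 0.079 r 0.654
die_pocket [ 0.6453 -0.1217  2.8563] 1-IoU 0.097 r 0.657
die_tag [ 0.4258 -0.0745 -0.9651] 1-IoU 0.15 r 0.432
die_tag [ 0.4296 -0.0776 -0.9464] 1-IoU 0.079 r 0.437
die_strap [ 0.4324  0.1201 -0.9371] 1-IoU 0.062 r 0.449
die_strap [ 0.4342  0.1203 -0.9447] 1-IoU 0.084 r 0.451
board_round [0.558  0.3369 3.3934] 1-IoU 0.05 r 0.652
board_round [0.56   0.3361 0.2405] 1-IoU 0.042 r 0.653
board_pocket [ 0.3665  0.2855 -0.1196] 1-IoU 0.029 r 0.465
board_pocket [0.3693 0.2834 3.0341] 1-IoU 0.045 r 0.466
board_tag [ 0.6382  0.1199 -3.0393] 1-IoU 0.021 r 0.649
board_tag [ 0.6414  0.1181 -3.0409] 1-IoU -0.008 r 0.652
board_strap [ 0.3705 -0.2791 -2.8085] 1-IoU 0.026 r 0.464
board_strap [ 0.3731 -0.2806  3.4709] 1-IoU 0.042 r 0.467
```

>>> {"api": "step_arm", "payload": {
  "commands": [
    [[50.6,-8.4,12.0,0,0,0,94],[50.6,-8.4,12.0,0,0,0,94],[50.6,-8.4,12.0,0,0,0,94],[50.6,-8.4,12.0,0,0,0,94],[50.6,-8.4,12.0,0,0,0,94],[50.6,-8.4,12.0,0,0,0,94],[50.6,-8.4,12.0,0,0,0,94],[50.6,-8.4,12.0,0,0,0,94],[50.6,-8.4,12.0,0,0,0,94],[0,0,0,0,0,0.136,94],[0,0,0,0,0,0.136,94],[0,0,0,0,0,0,94]]
  ]
}}

```text
time: 3.5
tool_pos: [0.5663, -0.3346, 0.2965]
ee_rot: [-3.141, 0.0, 0.002]
wrist_force: [0.2, 0.4, -0.7]
width: 0.0942
finger_force: 0.0
```

```bash
cat > p.py <<'E'
import sys,numpy as np
from bench import robot
o=robot.get_obs(); x,y,z,yaw=map(float,sys.argv[1:5])
w=o["ee_rot"][2]; d=np.array([x,y])-o["tool_pos"][:2]; dy=(yaw-w+np.pi)%(2*np.pi)-np.pi
tr=lambda a:np.round(1000*np.array([d@[np.cos(a),np.sin(a)],d@[np.sin(a),-np.cos(a)]]),1)
print("t",o["time"],"q1,q6",o["joint_positions"][[0,5]].round(3),"rot",o["ee_rot"].round(3),"pos",o["tool_pos"].round(4),"w",o["width"],o["finger_force"])
print("before turn",tr(w),"after turn",tr(yaw),"dz",round(1000*(o["tool_pos"][2]-z),1),"wz",round(-dy,3))
E
python3 p.py .5657 -.3349 .204 0
```

```text
t 3.5 q1,q6 [-0.62   0.949] rot [-3.141e+00  0.000e+00  2.000e-03] pos [ 0.5663 -0.3346  0.2965] w 0.09422917295497449 0.0
before turn [-0.6  0.3] after turn [-0.6  0.3] dz 92.5 wz 0.002
```

>>> {"api": "step_arm", "payload": {
  "commands": [
    [[0,0,45,0,0,0,94],[0,0,35,0,0,0,94],[0,0,12,0,0,0,94],[0,0,0,0,0,0,94],[0,0,0,0,0,0,40],[0,0,0,0,0,0,40],[0,0,0,0,0,0,40],[0,0,0,0,0,0,40],[0,0,0,0,0,0,40],[0,0,0,0,0,0,40]]
  ]
}}

```text
time: 4.75
tool_pos: [0.5662, -0.3348, 0.2052]
ee_rot: [3.141, -0.001, -0.0]
wrist_force: [-0.4, 0.9, 2.3]
width: 0.0572
finger_force: 30.0
```

>>> {"api": "step_arm", "payload": {
  "commands": [
    [[0,0,-40,0,0,0,40],[0,0,-50,0,0,0,40],[-0.6,-55.9,0,0,0,0,40],[-0.6,-55.9,0,0,0,0,40],[-0.6,-55.9,0,0,0,0,40],[-0.6,-55.9,0,0,0,0,40],[-0.6,-55.9,0,0,0,0,40],[-0.6,-55.9,0,0,0,0,40],[-0.6,-55.9,0,0,0,0,40],[-0.6,-55.9,0,0,0,0,40],[-0.6,-55.9,0,0,0,0,40],[-0.6,-55.9,0,0,0,0,40],[-0.6,-55.9,0,0,0,0,40],[-0.6,-55.9,0,0,0,0,40],[0,0,0,0,0,0,40]]
  ]
}}

```text
time: 6.62
tool_pos: [0.5578, 0.3398, 0.2928]
ee_rot: [3.142, 0.002, 0.005]
wrist_force: [-0.0, -0.9, -2.3]
width: 0.057
finger_force: 30.0
```

```bash
python3 p.py .559 .3365 .2145 0; cat > look.py <<'E'
import sys,cv2
from h import *
from bench import eyes,models
q,u,v,z=sys.argv[1],*map(float,sys.argv[2:5])
for n in ("top","scene"):
    s=eyes.snapshot(n); c=proj(s,[u,v,z+.016])[0]
    D=sorted(models.masks_of(s,q),key=lambda d:np.hypot(*(np.array(d["xy"])-c)))
    if not D: print("none");continue
    H=hull(D[0]["mask"]); r=fit(s,q,H,D[0]["xy"],np.arange(-3,3.2,.5),z)
    print(n,D[0]["xy"],c,np.round(r.x,4),round(r.fun,3))
E
python3 look.py die_round .559 .3365 .09
```

```text
t 6.625 q1,q6 [0.46  2.025] rot [3.142e+00 2.000e-03 5.000e-03] pos [0.5578 0.3398 0.2928] w 0.057009441223298755 29.999639689922333
before turn [1.2 3.3] after turn [1.2 3.3] dz 78.3 wz 0.005
top [454.1, 166.3] [217.3293663  189.18945621] [ 0.6247 -0.1992  2.2817] 0.313
scene [419.0, 227.3] [419.27815582 229.31779979] [ 0.5569  0.3323 -1.9792] 0.115
```

>>> {"api": "step_arm", "payload": {
  "commands": [
    [[0,0,40,0,0,0,40],[0,0,26,0,0,0,40],[0,0,12,0,0,0,40],[0,0,0,0,0,0,40],[0,0,0,0,0,0,40]]
  ]
}}

```text
time: 7.45
tool_pos: [0.5596, 0.3359, 0.2182]
ee_rot: [-3.14, -0.002, -0.001]
wrist_force: [0.4, -0.2, -1.0]
width: 0.0569
finger_force: 30.0
```

```bash
python3 p.py .559 .3365 .2145 0; python3 look.py die_round .559 .3365 .01
```

```text
t 7.45 q1,q6 [0.454 2.025] rot [-3.14e+00 -2.00e-03 -1.00e-03] pos [0.5596 0.3359 0.2182] w 0.05688580052400846 29.998794135532627
before turn [-0.6 -0.6] after turn [-0.6 -0.6] dz 3.7 wz -0.001
top [455.9, 167.8] [225.07890755 193.34672099] [ 0.6382 -0.2263 -0.3442] 0.085
scene [414.5, 243.8] [414.2359932 245.0453049] [ 0.557   0.3331 -1.3358] 0.077
```

>>> {"api": "step_arm", "payload": {
  "commands": [
    [[0,0,3,0,0,0,40],[0,0,0,0,0,0,40],[0,0,0,0,0,0,80],[0,0,0,0,0,0,80],[0,0,0,0,0,0,80],[0,0,-35,0,0,0,80],[0,0,-50,0,0,0,80],[-25.3,43.1,0,0,0,0,80],[-25.3,43.1,0,0,0,0,80],[-25.3,43.1,0,0,0,0,80],[-25.3,43.1,0,0,0,0,80],[-25.3,43.1,0,0,0,0,80],[0,0,0,0,0,-0.183,80],[0,0,0,0,0,-0.183,80],[0,0,0,0,0,-0.183,80],[0,0,0,0,0,-0.183,80],[0,0,0,0,0,-0.183,80],[0,0,0,0,0,-0.183,80]]
  ]
}}

```text
time: 9.9
tool_pos: [0.4323, 0.1206, 0.2988]
ee_rot: [3.141, -0.0, 1.104]
wrist_force: [0.5, 0.4, -0.2]
width: 0.08
finger_force: 0.0
```

>>> {"api": "step_arm", "payload": {
  "commands": [
    [[0,0,0,0,0,-0.183,80],[0,0,0,0,0,-0.183,80],[0,0,0,0,0,-0.183,80],[0,0,0,0,0,-0.183,80],[0,0,0,0,0,-0.183,80],[0,0,0,0,0,-0.183,80],[0,0,0,0,0,0,80],[0,0,0,0,0,0,80]]
  ]
}}

```text
time: 10.9
tool_pos: [0.4324, 0.1206, 0.2987]
ee_rot: [3.141, 0.0, 2.193]
wrist_force: [-0.2, 0.3, 0.3]
width: 0.0801
finger_force: 0.0
```

```bash
python3 p.py .4333 .1202 .204 2.2;  python3 look.py die_round .559 .3365 .009
```

```text
t 10.9 q1,q6 [ 0.146 -0.477] rot [3.141 0.    2.193] pos [0.4324 0.1206 0.2987] w 0.0800746619152513 0.0
before turn [-0.9  0.5] after turn [-0.9  0.5] dz 94.7 wz -0.007
top [221.2, 191.4] [225.16884553 193.39496849] [ 0.5581  0.3352 -0.6825] 0.137
scene [415.1, 246.8] [414.17629482 245.23151598] [0.5589 0.332  3.3384] 0.124
```

>>> {"api": "step_arm", "payload": {
  "commands": [
    [[-0.9,0.5,45,0,0,-0.007,80],[0,0,37,0,0,0,80],[0,0,12,0,0,0,80],[0,0,0,0,0,0,80],[0,0,0,0,0,0,20],[0,0,0,0,0,0,20],[0,0,0,0,0,0,20],[0,0,0,0,0,0,20],[0,0,0,0,0,0,20],[0,0,0,0,0,0,20],[0,0,0,0,0,0,20]]
  ]
}}

```text
time: 12.48
tool_pos: [0.4335, 0.1202, 0.2048]
ee_rot: [3.141, 0.0, 2.203]
wrist_force: [-0.3, -0.4, 2.2]
width: 0.036
finger_force: 29.9
```

```bash
python3 p.py .3718 -.2799 .2145 3.25
```

```text
t 12.475 q1,q6 [ 0.144 -0.488] rot [3.141 0.    2.203] pos [0.4335 0.1202 0.2048] w 0.03596266446010075 29.88289564847946
before turn [-286.4 -286.1] after turn [ 104.6 -391.1] dz -9.7 wz -1.047
```

>>> {"api": "step_arm", "payload": {
  "commands": [
    [[0,0,-40,0,0,0,20],[0,0,-50,0,0,0,20],[-35.8,-35.8,0,0,0,0,20],[-35.8,-35.8,0,0,0,0,20],[-35.8,-35.8,0,0,0,0,20],[-35.8,-35.8,0,0,0,0,20],[-35.8,-35.8,0,0,0,0,20],[-35.8,-35.8,0,0,0,0,20],[-35.8,-35.8,0,0,0,0,20],[-35.8,-35.8,0,0,0,0,20],[0,0,0,0,0,-0.1745,20],[0,0,0,0,0,-0.1745,20],[0,0,0,0,0,-0.1745,20],[0,0,0,0,0,-0.1745,20],[0,0,0,0,0,-0.1745,20],[0,0,0,0,0,-0.1745,20],[0,0,0,0,0,0,20],[0,0,0,0,0,0,20]]
  ]
}}

```text
time: 14.72
tool_pos: [0.3713, -0.28, 0.2941]
ee_rot: [3.141, -0.001, -3.036]
wrist_force: [-0.4, -0.3, -3.2]
width: 0.036
finger_force: 29.9
```

```bash
python3 p.py .3718 -.2799 .2145 3.25; python3 look.py die_strap .3718 -.2799 .095
```

```text
t 14.725 q1,q6 [-0.768 -2.445] rot [ 3.141e+00 -1.000e-03 -3.036e+00] pos [ 0.3713 -0.28    0.2941] w 0.036026864174130355 29.88770753145218
before turn [-0.5  0.1] after turn [-0.5  0.1] dz 79.6 wz -0.003
top [490.7, 265.8] [491.85500056 280.19251405] [ 0.4102 -0.2343  1.5549] 0.746
scene [250.6, 107.8] [253.01932394 103.62383566] [ 0.3773 -0.2907 -2.5914] 0.419
```

Occluded by the gripper as expected; set down, open, turn back a half turn above, and measure.

>>> {"api": "step_arm", "payload": {
  "commands": [
    [[0,0,40,0,0,0,20],[0,0,28,0,0,0,20],[0,0,11,0,0,0,20],[0,0,0,0,0,0,20],[0,0,0,0,0,0,20],[0,0,0,0,0,0,70],[0,0,0,0,0,0,70],[0,0,0,0,0,0,70],[0,0,-40,0,0,0,70],[0,0,0,0,0,0.18,70],[0,0,0,0,0,0.18,70],[0,0,0,0,0,0.18,70],[0,0,0,0,0,0.18,70],[0,0,0,0,0,0.18,70],[0,0,0,0,0,0.18,70],[0,0,0,0,0,0.18,70],[0,0,0,0,0,0.18,70],[0,0,0,0,0,0.18,70]]
  ]
}}

```text
time: 17.18
tool_pos: [0.3715, -0.2801, 0.2558]
ee_rot: [3.141, 0.0, 1.624]
wrist_force: [1.2, -0.2, -0.2]
width: 0.0699
finger_force: 0.0
```

>>> {"api": "step_arm", "payload": {
  "commands": [
    [[0,0,0,0,0,0.18,70],[0,0,0,0,0,0.18,70],[0,0,0,0,0,0.18,70],[0,0,0,0,0,0.18,70],[0,0,0,0,0,0.18,70],[0,0,0,0,0,0.18,70],[0,0,0,0,0,0.18,70],[0,0,0,0,0,0.18,70],[0,0,0,0,0,0,70]]
  ]
}}

```text
time: 18.3
tool_pos: [0.3715, -0.2802, 0.2558]
ee_rot: [3.141, -0.0, 0.192]
wrist_force: [-0.4, 0.3, 0.5]
width: 0.07
finger_force: 0.0
```

```bash
python3 p.py .3718 -.2799 .2145 .108; python3 look.py die_strap .3718 -.2799 .009
```

```text
t 18.3 q1,q6 [-0.768  0.611] rot [ 3.141 -0.     0.192] pos [ 0.3715 -0.2802  0.2558] w 0.06999545547619175 0.0
before turn [ 0.4 -0.2] after turn [ 0.3 -0.2] dz 41.3 wz 0.084
top [480.2, 261.2] [479.0295392  277.68685661] [ 0.4086 -0.2385  1.5309] 0.685
scene [254.3, 121.9] [256.26693657 123.5326209 ] [ 0.3714 -0.2845 -2.9513] 0.165
```

>>> {"api": "step_arm", "payload": {
  "commands": [
    [[0,0,0,0,0,0.084,70],[0,0,28,0,0,0,70],[0,0,12,0,0,0,70],[0,0,0,0,0,0,70],[0,0,0,0,0,0,20],[0,0,0,0,0,0,20],[0,0,0,0,0,0,20],[0,0,0,0,0,0,20],[0,0,0,0,0,0,20],[0,0,-8,0,0,0,20],[0,0,0,0,0,-0.111,20],[0,0,0,0,0,-0.111,20],[0,0,0,0,0,0,20],[0,0,7.5,0,0,0,20],[0,0,0,0,0,0,20],[0,0,0,0,0,0,20]]
  ]
}}

```text
time: 20.5
tool_pos: [0.3714, -0.2801, 0.2159]
ee_rot: [-3.141, 0.0, 0.327]
wrist_force: [-0.1, -0.6, -1.4]
width: 0.0361
finger_force: 30.0
```

```bash
python3 p.py .4277 -.076 .294 2.186
```

```text
t 20.5 q1,q6 [-0.768  0.475] rot [-3.141  0.     0.327] pos [ 0.3714 -0.2801  0.2159] w 0.03606324351040088 29.980372488498688
before turn [ 118.9 -175.1] after turn [134.2 163.7] dz -78.1 wz -1.859
```

>>> {"api": "step_arm", "payload": {
  "commands": [
    [[0,0,0.8,0,0,0,20],[0,0,0,0,0,0,20],[0,0,0,0,0,0,80],[0,0,0,0,0,0,80],[0,0,0,0,0,0,80],[0,0,-30,0,0,0,90],[0,0,-49,0,0,0,90],[29.7,-43.8,0,0,0,0,90],[29.7,-43.8,0,0,0,0,90],[29.7,-43.8,0,0,0,0,90],[29.7,-43.8,0,0,0,0,90],[0,0,0,0,0,0.183,90],[0,0,0,0,0,0.183,90],[0,0,0,0,0,0.183,90],[0,0,0,0,0,0.183,90],[0,0,0,0,0,0.183,90],[0,0,0,0,0,0.183,90],[0,0,0,0,0,0.183,90],[0,0,0,0,0,0,90],[0,0,0,0,0,0,90]]
  ]
}}

```text
time: 23.0
tool_pos: [0.4275, -0.076, 0.2943]
ee_rot: [3.142, -0.0, -0.951]
wrist_force: [0.2, -0.3, -0.1]
width: 0.0902
finger_force: 0.0
```

```bash
python3 p.py .4277 -.076 .204 -.956; python3 look.py die_strap .3718 -.2799 .009
```

```text
t 23.0 q1,q6 [-0.307  2.215] rot [ 3.142 -0.    -0.951] pos [ 0.4275 -0.076   0.2943] w 0.09015375933167558 0.0
before turn [ 0.1 -0.1] after turn [ 0.1 -0.1] dz 90.3 wz 0.005
top [486.3, 288.6] [479.0295392  277.68685661] [ 0.3504 -0.2885  3.4767] 0.378
scene [255.7, 120.5] [256.26693657 123.5326209 ] [ 0.3754 -0.2822  0.3771] 0.126
```

>>> {"api": "step_arm", "payload": {
  "commands": [
    [[0,0,43,0,0,0.005,90],[0,0,35,0,0,0,90],[0,0,12,0,0,0,90],[0,0,0,0,0,0,90],[0,0,0,0,0,0,40],[0,0,0,0,0,0,40],[0,0,0,0,0,0,40],[0,0,0,0,0,0,40],[0,0,0,0,0,0,40],[0,0,0,0,0,0,40]]
  ]
}}

```text
time: 24.45
tool_pos: [0.4278, -0.0761, 0.2049]
ee_rot: [-3.141, -0.001, -0.958]
wrist_force: [-0.7, 0.8, 2.7]
width: 0.0557
finger_force: 29.9
```

```bash
python3 p.py .6398 .119 .294 .1015
```

```text
t 24.45 q1,q6 [-0.307  2.222] rot [-3.141e+00 -1.000e-03 -9.580e-01] pos [ 0.4278 -0.0761  0.2049] w 0.05571626291755325 29.922409057617188
before turn [ -37.7 -285.6] after turn [ 230.7 -172.6] dz -89.1 wz -1.06
```

>>> {"api": "step_arm", "payload": {
  "commands": [
    [[0,0,-40,0,0,0,40],[0,0,-50,0,0,0,40],[-6.3,-47.6,0,0,0,0,40],[-6.3,-47.6,0,0,0,0,40],[-6.3,-47.6,0,0,0,0,40],[-6.3,-47.6,0,0,0,0,40],[-6.3,-47.6,0,0,0,0,40],[-6.3,-47.6,0,0,0,0,40],[0,0,0,0,0,-0.1767,40],[0,0,0,0,0,-0.1767,40],[0,0,0,0,0,-0.1767,40],[0,0,0,0,0,-0.1767,40],[0,0,0,0,0,-0.1767,40],[0,0,0,0,0,-0.1767,40],[0,0,0,0,0,0,40],[0,0,0,0,0,0,40]]
  ]
}}

```text
time: 26.45
tool_pos: [0.6401, 0.1009, 0.293]
ee_rot: [-3.126, 0.001, 0.127]
wrist_force: [-0.3, 0.5, -3.3]
width: 0.0557
finger_force: 29.9
```

```bash
python3 p.py .6398 .119 .2145 .1015
```

```text
t 26.45 q1,q6 [0.065 1.508] rot [-3.126e+00  1.000e-03  1.270e-01] pos [0.6401 0.1009 0.293 ] w 0.055741901941274576 29.915905594825745
before turn [  2. -18.] after turn [  1.5 -18.1] dz 78.5 wz 0.026
```

>>> {"api": "step_arm", "payload": {
  "commands": [
    [[1.5,-18.0,0,-0.015,0,0.026,40],[0,0,0,0,0,0,40],[0,0,0,0,0,0,40]]
  ]
}}

```text
time: 26.82
tool_pos: [0.6394, 0.1187, 0.2943]
ee_rot: [-3.141, -0.001, 0.103]
wrist_force: [0.6, 1.3, -4.0]
width: 0.0557
finger_force: 29.9
```

```bash
python3 p.py .6398 .119 .2145 .1015; python3 look.py die_tag .6398 .119 .088
```

```text
t 26.825 q1,q6 [0.096 1.564] rot [-3.141e+00 -1.000e-03  1.030e-01] pos [0.6394 0.1187 0.2943] w 0.05573104880651803 29.915802776813507
before turn [ 0.4 -0.3] after turn [ 0.4 -0.3] dz 79.8 wz 0.002
top [316.5, 171.0] [314.20946647 156.57181324] [ 0.6019  0.1138 -2.8076] 0.656
scene [324.0, 226.0] [328.61278225 220.18057641] [0.6418 0.1062 0.5191] 0.411
```

>>> {"api": "step_arm", "payload": {
  "commands": [
    [[0,0,40,0,0,0,40],[0,0,28,0,0,0,40],[0,0,11,0,0,0,40],[0,0,0,0,0,0,40],[0,0,0,0,0,0,40]]
  ]
}}

```text
time: 27.65
tool_pos: [0.6401, 0.1189, 0.2167]
ee_rot: [-3.141, -0.004, 0.103]
wrist_force: [1.5, -0.8, -2.6]
width: 0.0558
finger_force: 29.9
```

```bash
python3 p.py .644 -.1205 .294 -.297; python3 look.py die_tag .6398 .119 .01
```

```text
t 27.65 q1,q6 [0.096 1.564] rot [-3.141 -0.004  0.103] pos [0.6401 0.1189 0.2167] w 0.05582419521221991 29.94523733854294
before turn [-20.8 238.6] after turn [ 73.8 227.8] dz -77.3 wz 0.4
top [316.6, 177.4] [315.07952654 162.84202456] [ 0.6072  0.1157 -3.0527] 0.604
scene [326.4, 237.7] [328.31401425 235.80439539] [0.6407 0.109  0.4295] 0.463
```

>>> {"api": "step_arm", "payload": {
  "commands": [
    [[0,0,1.5,0,0,0,40],[0,0,0,0,0,0,40],[0,0,0,0,0,0,80],[0,0,0,0,0,0,80],[0,0,0,0,0,0,80],[0,0,-30,0,0,0,90],[0,0,-49,0,0,0,90],[-3.5,39.8,0,0,0,0,90],[-3.5,39.8,0,0,0,0,90],[-3.5,39.8,0,0,0,0,90],[-3.5,39.8,0,0,0,0,90],[-3.5,39.8,0,0,0,0,90],[-3.5,39.8,0,0,0,0,90],[0,0,0,0,0,0.133,90],[0,0,0,0,0,0.133,90],[0,0,0,0,0,0.133,90],[0,0,0,0,0,0,90],[0,0,0,0,0,0,90]]
  ]
}}

```text
time: 30.1
tool_pos: [0.6432, -0.1207, 0.2929]
ee_rot: [-3.14, -0.001, -0.294]
wrist_force: [-0.9, 0.6, -1.1]
width: 0.0903
finger_force: 0.0
```

```bash
python3 p.py .644 -.1205 .204 -.297; python3 look.py die_tag .6398 .119 .009; python3 look.py die_strap .3718 -.2799 .009
```

```text
t 30.1 q1,q6 [-0.272  1.592] rot [-3.14e+00 -1.00e-03 -2.94e-01] pos [ 0.6432 -0.1207  0.2929] w 0.09028205501223908 0.0
before turn [ 0.7 -0.4] after turn [ 0.7 -0.4] dz 88.9 wz 0.003
top [316.3, 174.5] [315.08990673 162.91683091] [ 0.5678  0.1016 -2.8279] 0.872
scene [330.1, 236.0] [328.310379   235.99449774] [0.6397 0.1162 0.1411] 0.07
top [479.8, 282.2] [479.0295392  277.68685661] [ 0.369  -0.2819  0.318 ] 0.051
scene [259.5, 119.0] [256.26693657 123.5326209 ] [ 0.3635 -0.2816  0.5117] 0.356
```

Tag and strap fit well. Now the pocket die.

>>> {"api": "step_arm", "payload": {
  "commands": [
    [[0.5,0,43,0,0,0.003,90],[0,0,34,0,0,0,90],[0,0,11,0,0,0,90],[0,0,0,0,0,0,90],[0,0,0,0,0,0,40],[0,0,0,0,0,0,40],[0,0,0,0,0,0,40],[0,0,0,0,0,0,40],[0,0,0,0,0,0,40],[0,0,0,0,0,0,40]]
  ]
}}

```text
time: 31.75
tool_pos: [0.6441, -0.1205, 0.2056]
ee_rot: [-3.139, -0.002, -0.298]
wrist_force: [-0.1, 2.4, 4.5]
width: 0.0558
finger_force: 30.0
```

```bash
python3 p.py .3679 .2845 .294 -.113
```

```text
t 31.75 q1,q6 [-0.272  1.597] rot [-3.139e+00 -2.000e-03 -2.980e-01] pos [ 0.6441 -0.1205  0.2056] w 0.05581369483111776 29.99892085790634
before turn [-383.1 -305.9] after turn [-320.1 -371.3] dz -88.4 wz -0.185
```

>>> {"api": "step_arm", "payload": {
  "commands": [
    [[0,0,-40,0,0,0,40],[0,0,-48,0,0,0,40],[-34.8,-27.8,0,0,0,0,40],[-34.8,-27.8,0,0,0,0,40],[-34.8,-27.8,0,0,0,0,40],[-34.8,-27.8,0,0,0,0,40],[-34.8,-27.8,0,0,0,0,40],[-34.8,-27.8,0,0,0,0,40],[-34.8,-27.8,0,0,0,0,40],[-34.8,-27.8,0,0,0,0,40],[-34.8,-27.8,0,0,0,0,40],[-34.8,-27.8,0,0,0,0,40],[-34.8,-27.8,0,0,0,0,40],[0,0,0,0,0,-0.092,40],[0,0,0,0,0,-0.092,40],[0,0,0,0,0,0,40],[0,0,0,0,0,0,40]]
  ]
}}

```text
time: 33.88
tool_pos: [0.3677, 0.2836, 0.2922]
ee_rot: [3.142, -0.0, -0.116]
wrist_force: [-0.3, 0.7, -2.3]
width: 0.0554
finger_force: 30.0
```

```bash
python3 p.py .3679 .2845 .2145 -.113
```

```text
t 33.875 q1,q6 [0.535 2.222] rot [ 3.142 -0.    -0.116] pos [0.3677 0.2836 0.2922] w 0.055425589154400726 29.99521493911743
before turn [ 0.1 -0.9] after turn [ 0.1 -0.9] dz 77.7 wz -0.003
```

>>> {"api": "step_arm", "payload": {
  "commands": [
    [[0,-0.9,38,0,0,0,40],[0,0,28,0,0,0,40],[0,0,11,0,0,0,40],[0,0,0,0,0,0,40],[0,0,0.4,0,0,0,40],[0,0,0,0,0,0,80],[0,0,0,0,0,0,80],[0,0,0,0,0,0,80],[0,0,-30,0,0,0,80],[0,0,-50,0,0,0,80],[0,0,-50,0,0,0,80],[-20,-40,0,0,0,0,80],[-20,-40,0,0,0,0,80],[-20,-40,0,0,0,0,80],[-20,-40,0,0,0,0,80],[-20,-40,0,0,0,0,80],[-20,-40,0,0,0,0,80],[0,0,0,0,0,0,80]]
  ]
}}

```text
time: 36.12
tool_pos: [0.3046, 0.5147, 0.3447]
ee_rot: [-3.124, 0.024, -0.06]
wrist_force: [0.2, -0.5, -0.2]
width: 0.0801
finger_force: 0.0
```

```bash
cat > f.py <<'E'
from h import *
from bench import eyes,models
B={"round":(.559,.3365),"pocket":(.3679,.2845),"tag":(.6398,.119),"strap":(.3718,-.2799)}
for k,b in B.items():
  for n in ("top","scene"):
    s=eyes.snapshot(n); c=proj(s,[*b,.025])[0]
    D=sorted(models.masks_of(s,"die_"+k),key=lambda d:np.hypot(*(np.array(d["xy"])-c)))
    if D: 
        r=fit(s,"die_"+k,hull(D[0]["mask"]),D[0]["xy"],np.arange(-3,3.2,.5),.009); print(k,n,np.round(r.x,4),round(r.fun,3))
    if k=="strap": cv2.imwrite(f"pics/{n}9.png",cv2.resize(s["color"][90:310,120:520,::-1],None,fx=2,fy=2,interpolation=cv2.INTER_CUBIC))
E
python3 f.py
```

```text
round top [ 0.5565  0.3342 -0.8395] 0.127
round scene [ 0.5578  0.3334 -2.9472] 0.094
pocket top [ 0.367   0.2843 -3.2768] 0.101
pocket scene [ 0.3695  0.2827 -3.1388] 0.151
tag top [0.6459 0.1201 3.1756] 0.514
tag scene [0.6403 0.1158 0.1655] 0.095
strap top [ 0.3706 -0.2817  0.3296] 0.06
strap scene [ 0.3752 -0.2832  0.3425] 0.088
```

View pics/top9.png

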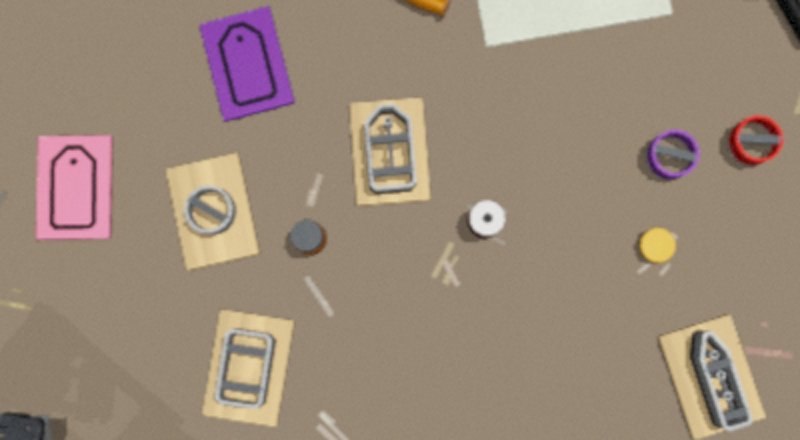

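View pics/scene9.png

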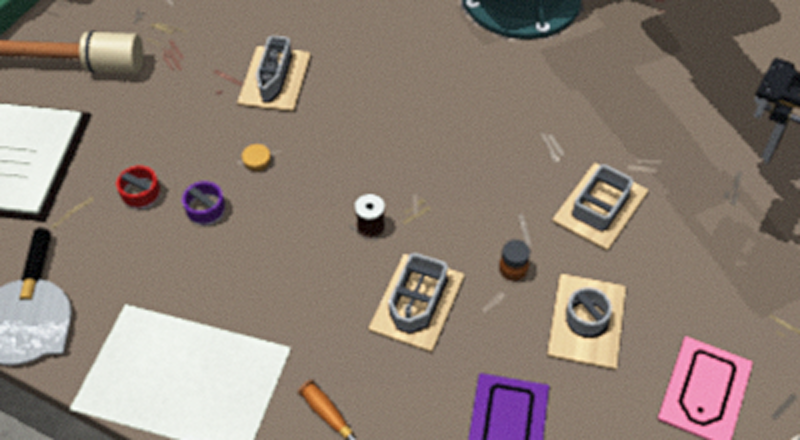

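The pictures show all four dies flat on their own boards, ends as drawn. In the top crop they sit at about round (210,211), pocket (245,368), tag (389,149) and strap (720,380). The spool (487,218) and jar (307,237) have not moved.

```bash
python3 -c "
from bench import robot
print(robot.close_job())"
```

```text
the job is handed in; nothing more can be done
None
```

I set all four dies on their own boards, edge down and the right way round, about 1–4 mm off their outlines by the last camera measurements. The spool and jar stayed put, and I handed the job in at about 37 s; no verdict came back.

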